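# Clear the bottle lane and close its guide rail

### The arm

A 6-joint arm with a two-finger parallel gripper is mounted at the origin on the work surface. World frame = base frame: x ahead of the robot, y to its left, z up, the work surface at z = 0. Lengths are in m, angles in rad, forces in N, time in s.
With the tool pointing down it reaches from about 0.225 to 0.725 m from the base axis. Payload 3.1 kg.
Tool frame: the origin (TCP) lies at the centre of the arm's flange, where the gripper is bolted on; the fingertips stand 173 mm ahead of it and the grasp point (between the pads) lies 155 mm ahead of it; z points along the fingers, y is the line along which they close (so a half turn about z gives the same grasp; the last joint's range is limited). The gripper opens to 85 mm and grips with 20 to 120 N. Pads are 22 mm wide; open, the fingers measure 114 mm over their backs; the gripper's body (76 mm by 85 mm) begins 54 mm behind the grasp point. The pads swing forward as they close: fully open they stand 13 mm farther back than shut.
Start: joints at [-1.273, 0.048, 0.099, 1.622, 0, 1.443], TCP at [0.217, -0.478, 0.405] pointing down, gripper open.
Joint ranges: [-2.91, 2.91], [-0.99, 1.94], [-1.21, 1.42], [-2.12, 2.29], [-1.49, 1.47], [-3.14, 3.14]. Speed limits (rad/s): [2.79, 2.79, 3.14, 3.14, 3.14, 3.14].

### API

Orientations are given as [roll, pitch, yaw] about the fixed x, y, z axes, in that order (R = Rz(yaw) Ry(pitch) Rx(roll)).
In Python, from bench import get_obs, read_camera, get_calibration, close_job gives the robot as it stands. The module is installed in compiled form; this text tells all that it offers.
- The arm moves only by the tool move_arm, never from a script. Its argument "series" is a list of rows, each a list of 5 numbers: the shift along the tool's x, y, z each as a share of 0.6 m, from -1 to 1, then the turn about the tool's z as a share of 0.5 rad, from -1 to 1, then the opening, from -1 (shut) to 1 (fully open). A call has 1 to 5 rows; each row is the pose to reach, as a shift and turn from the pose commanded when the call began, along the tool's axes at that moment; what a row does not reach only later rows make up. A row lasts 1/8 s, in which the tool goes at most 62.5 mm and 10.7 degrees, less where a joint would pass 70% of its speed; a pose out of reach is approached as far as the arm can. A call with a number of a shift or a turn outside -1 to 1 is refused whole. A call with a gripper value outside its range is refused whole. The fingers move at their own pace and stop on an object; the grip force is fixed at half the most. Time passes only in rows, so rows that repeat a pose let the fingers close. It gives the time, the measured TCP pose, the force, the opening and the grip force at its end, in the units of the state.
- get_obs(): the state, without advancing time (a new reading comes with each control period).
- read_camera(name): name is "side" or "top"; returns the picture (400x640x3 uint8, red, green, blue); there is no depth.
- get_calibration(name): a dict with "intrinsics" (3x3 intrinsics, pixels), "world_from_camera" (4x4, takes a point from camera to world coordinates). Camera axes: x right, y up, looking along -z (the intrinsics and any distortion apply to the point x, -y, -z); pixel columns grow to the right and rows downward; lengths in m; the calibration is good to about 2 mm. A picture is of the moment at which its call begins. get_calibration takes no time and is no camera call.
- close_job(): hands the job in; it is judged then, once.
The state is a dict: "clock": time; "joint_positions": joint angles; "qvel": joint speeds; "effort": joint torques, N m; "tcp_pos": TCP position; "tool_rot": TCP orientation; "wrist_force": force on the tool from outside, world axes, zero at the start; "ft_torque": the same for the moment, N m; "width": finger opening in m; "grasp_force": force on a finger pad.
Only numpy, scipy, OpenCV 4.12 (cv2) and the standard library are available. Lean on these libraries where they do the work, as an engineer would, in place of code of your own. Each camera call takes 0.05 s, during which the arm holds its last target. There are 200 camera calls.

### The job

One bottle is standing in the middle of the lane, in the way of the sliding guide rail: first lift it out and stand it upright in the empty blue basket. Then draw the locking pin out of its bore in the slanted grey block and park it in the notch in that block's side, hanging by its collar with the shank through the notch. Finally slide the guide rail fully home towards the row of three bottles, leaving that row standing where it is.

Things in the scene. Friction and masses are not known exactly. Their poses are not given: they have to be found in the camera images.
- stray: the bottle in the way: amber round bottle, 42 mm diameter, 105 mm tall over its black screw cap (cap 29 mm diameter, 28 mm tall, from 77 to 105 mm up; shoulder slopes from 66 to 77 mm). Origin: centre of its underside; z up the bottle. It stands on the lane's base plate, between the sliding rail and the row, at least 15 mm clear of both.
- row_a: bottle of the row that stays: amber round bottle, 42 mm diameter, 105 mm tall over its black screw cap (cap 29 mm diameter, 28 mm tall, from 77 to 105 mm up; shoulder slopes from 66 to 77 mm). Origin: centre of its underside; z up the bottle. The three row bottles stand along the fixed fence, 46 mm apart; this is the one nearest the robot.
- row_b: middle bottle of the row, alike.
- row_c: farthest bottle of the row, alike.
- basket: empty blue open basket, fixed to the table, 180 (x) by 160 (y) by 55 mm high, walls and floor 5 mm. Origin: centre of its underside; z up. A like basket filled with black caps stands 0.2 m from it, nearer or farther; it is not the one.
- fixture: lane fixture, fixed to the table: aluminium base plate, x -165 to 125, y -160 to 140 mm, its top (on which the bottles stand) at z = 12 mm. Origin at table height; z up, x away from the robot along the lane, y the way the rail slides home. The fixed fence, 50 mm high, is at y = 120 mm.
- lamp_bar (a point): point on the axis of a white lamp bar fixed over the lock block, 200 mm above the table: 24 mm thick, along the fixture's y, from 110 mm on the -y side of this point to 170 mm on its +y side, where a post holds it. It keeps a gripper pointing straight down off the pin's knob; one tilted back towards the robot, along the pin's axis, fits.
- lock_block: grey plastic block at the fixture's front, upper face slanted 28 deg, facing up and towards the robot. Origin: centre of the bore's mouth on that face. z: out of the face along the bore, x: up the slope, away from the robot, y: as the fixture's. 30 mm thick along z, x -35 to 35, y -80 to 30 mm; the 14.5 mm bore goes through.
- notch (a point): parking place in the block's upper face, axes as the lock block's, at y = -60 mm in its frame. The notch is a slot 20 mm wide (along x), cut right through the thickness, open at the block's -y side, closed end 15 mm from this point on the +y side, open edge 20 mm on the -y side.
- pin: locking pin: steel shank 12 mm diameter, 75 mm long, bevelled tip; steel collar 32 mm diameter, 6 mm thick; round black knob 24 mm diameter, 38 mm long. Origin: centre of the collar's underside; z towards the knob: knob from z = 6 to 44 mm, shank 0 to -75. At first down in the bore, collar on the block, its end between two lugs of the rail, locking it.
- rail (a joint): the sliding guide rail, a steel fence across the lane with a black grip behind it. 0 = open as at the start, 0.09 m = fully home at its stop; it slides along the fixture's +y and stays where it is left (about 3 N of friction).
- rail_grip (a point): centre of the rail's black grip bar: 60 mm along the fixture's x, 16 mm thick along y, 30 mm high, its top 105 mm above the table; free space under it. The rail's fence is 36 mm from it on the +y side, its top 64 mm above the table.
Not all that is in view belongs to the job. Leave any purple look-alike of the row_c alone.

How it is judged:
By the outcome, as a careful person would: the job done as asked, in the order asked, and still so for the second after the job is handed in, with the robot touching nothing.
It also fails if it takes over 72 s, if anything falls off the work surface, if the arm or the gripper's body presses on something with over 40 N, if the wrist force passes 120 N, or if a joint passes its speed limit or range.

## Working session

There is one attempt and no reset: what is moved stays moved. The work goes in short steps, Python scripts to look and compute and a tool call to move; the robot and the scene stay as the last step left them, time stands still between calls to the robot, and variables do not carry over. Pictures are saved under pics/ and viewed, at most 10 in all, crops included, and the job is handed in when it is done.

Besides the shell and the picture viewer there is one more tool, called after "Emit:" as name(argument=value, ...) on one line, values as JSON. move_arm: Moves the arm, as the interface text tells. Its arguments: {"type":"object","properties":{"series":{"type":"array"}},"required":["series"]}

```bash
mkdir -p pics
python3 - <<'E'
from bench import *
import cv2,json
print(get_obs())
for n in("side","top"):
    c=get_calibration(n);print(n,c)
    cv2.imwrite(f"pics/{n}0.png",read_camera(n)[:,:,::-1])
E
```

```text
{'clock': 0.0, 'joint_positions': array([-1.27276190e+00,  4.87406256e-02,  9.75481844e-02,  1.62199726e+00,
        6.95887646e-06,  1.44299160e+00]), 'qvel': array([-6.30991351e-05,  4.97998222e-04,  3.73958669e-04, -6.10236960e-05,
       -4.92409174e-04,  1.80737704e-03]), 'effort': array([ 9.64736728e-05, -3.38782454e+01,  3.20014822e+01,  2.02761206e-02,
       -3.21347625e-04, -7.73627988e-06]), 'tcp_pos': array([ 0.21679305, -0.4779116 ,  0.40349705]), 'tool_rot': array([-3.13921968e+00, -3.11954530e-04,  4.25838769e-01]), 'wrist_force': array([-0.48022222, -0.43070095, -0.26757463]), 'ft_torque': array([0.02510204, 0.01345216, 0.03100383]), 'grasp_force': 0.0, 'width': 0.08527699646691964}
side {'intrinsics': array([[482.26217603,   0.        , 324.33628391],
       [  0.        , 482.26217603, 200.93357559],
       [  0.        ,   0.        ,   1.        ]]), 'world_from_camera': array([[-0.88355973,  0.23650216, -0.40421396,  0.12360791],
       [-0.46789954, -0.48230083,  0.7405781 ,  0.79434449],
       [-0.0198044 ,  0.84347652,  0.53680085,  0.71249541],
       [ 0.        ,  0.        ,  0.        ,  1.        ]])}
top {'intrinsics': array([[369.39885773,   0.        , 324.02306446],
       [  0.        , 369.39885773, 195.80677618],
       [  0.        ,   0.        ,   1.        ]]), 'world_from_camera': array([[-0.00780581,  0.9992799 , -0.03713157,  0.50239536],
       [-0.99983303, -0.0084129 , -0.01622168,  0.02109675],
       [-0.01652238,  0.03699874,  0.99917871,  1.08382702],
       [ 0.        ,  0.        ,  0.        ,  1.        ]])}
```

View pics/side0.png

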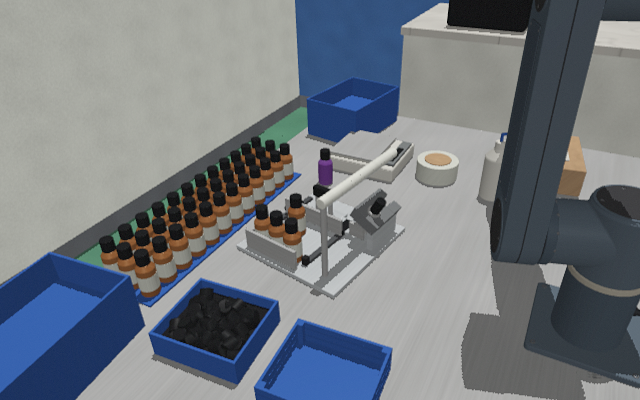

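View pics/top0.png

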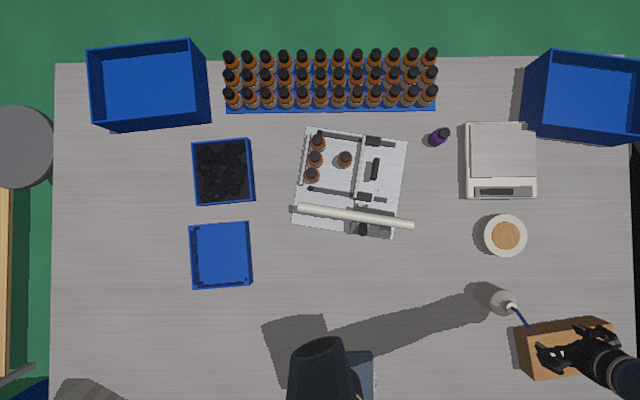

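The top view shows the row of three at (318,140), (315,157), (312,174) and the stray at (345,158). The empty basket is at (220,255) and the caps basket at (223,171). The purple look-alike is at (438,136), the lamp bar runs (293,208)-(412,225), and the rail grip is near (375,168). The side view shows the same layout. Next I need close crops.

Run:
```python
import cv2
a=cv2.imread("pics/top0.png")[115:250,280:425];b=cv2.imread("pics/side0.png")[150:300,230:420]
cv2.imwrite("pics/tc.png",cv2.resize(a,None,fx=4.4,fy=4.4,interpolation=cv2.INTER_CUBIC))
cv2.imwrite("pics/sc.png",cv2.resize(b,None,fx=4,fy=4,interpolation=cv2.INTER_CUBIC))
```

```text
(no output)
```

View pics/tc.png

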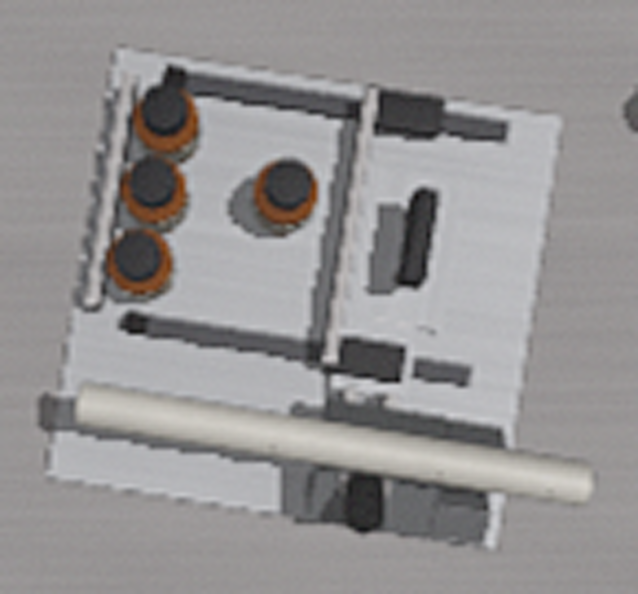

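View pics/sc.png

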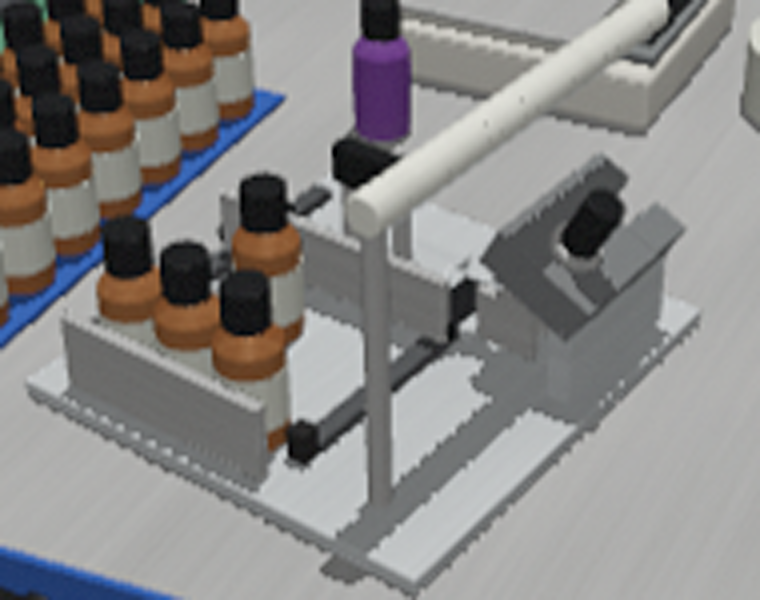

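The crops confirm the choice. The stray is the amber bottle alone in mid-lane at top-crop (288,182); the row is at (165,108), (155,182), (140,257). The knob is at (365,503), just on the robot side of the lamp bar. The notch is on the block's far (-y) side. Now to compute poses.

```bash
cat > h.py <<'E'
import numpy as np,cv2
from bench import *
from scipy.optimize import least_squares,minimize
C={n:get_calibration(n) for n in("side","top")}
def ray(n,uv,z):
    c=C[n];K=c["intrinsics"];T=c["world_from_camera"]
    p=np.linalg.inv(K)@[uv[0],uv[1],1];d=T[:3,:3]@[p[0],-p[1],-p[2]];o=T[:3,3]
    return o+d*(z-o[2])/d[2]
def proj(n,P):
    c=C[n];T=c["world_from_camera"];q=(np.atleast_2d(P)-T[:3,3])@T[:3,:3]
    q=q*[1,-1,-1];u=q@c["intrinsics"].T;return u[:,:2]/u[:,2:]
def tc(u,v):return (u/4.4+280-.4,v/4.4+115-.4)
def sc(u,v):return (u/4+230-.4,v/4+150-.4)
def Rz(a):return np.array([[np.cos(a),-np.sin(a),0],[np.sin(a),np.cos(a),0],[0,0,1]])
E
python3 - <<'E'
from h import *
cor=[((118,45),(.125,.14)),((562,115),(.125,-.16)),((45,478),(-.165,.14)),((497,548),(-.165,-.16))]
L=np.array([b for a,b in cor]);W=np.array([ray("top",tc(*a),.012)[:2] for a,b in cor])
f=lambda p:((L@Rz(p[2])[:2,:2].T+p[:2])-W).ravel()
s=least_squares(f,[.5,0,0]);print("fix",s.x,"res",s.fun*1000)
yaw=s.x[2];F=Rz(yaw)
loc=lambda P:(F.T@(np.array(P)-[s.x[0],s.x[1],0]))
for n,uv in dict(stray=(288,182),c=(165,108),b=(155,182),a=(140,257)).items():
    P=ray("top",tc(*uv),.117);print(n,P,loc(P))
for n,uv in dict(stray=(263,190),c=(126,230),b=(185,256),a=(246,286)).items():
    P=ray("side",sc(*uv),.117);print("side",n,P,loc(P))
for uv in((85,405),(585,482)):
    P=ray("top",tc(*uv),.2);print("bar",P,loc(P))
P=ray("side",sc(370,215),.2);print("barside",P,loc(P))
P=ray("top",tc(417,237),.105);print("grip",P,loc(P))
for c in((190,223),(250,222),(190,289),(252,288)):print("bk",ray("top",c,.055))
# knob silhouettes
im={n:cv2.imread(f"pics/{n}0.png") for n in("side","top")}
box={"side":(362,190,392,222),"top":(352,218,374,240)}
def cyl(o):
    z=F@[-np.sin(np.radians(28)),0,np.cos(np.radians(28))];x=F@[np.cos(np.radians(28)),0,np.sin(np.radians(28))];y=F[:,1]
    t=np.linspace(0,2*np.pi,24)[:,None]
    return np.vstack([o+h*z+.012*(np.cos(t)*x+np.sin(t)*y) for h in(.006,.044)])
M={}
for n,(a,b,c,d) in box.items():
    g=im[n][b:d,a:c].max(2);M[n]=(g<60);print(n,M[n].sum());
    for r in M[n]:print(''.join('#' if k else '.' for k in r))
def cost(o):
    e=0
    for n,(a,b,c,d) in box.items():
        S=4;h=cv2.convexHull(((proj(n,cyl(o))-[a,b]+.5)*S).astype(np.float32)).astype(np.int32)
        m=np.zeros(((d-b)*S,(c-a)*S),np.float32);cv2.fillPoly(m,[h],1);m=cv2.resize(m,(c-a,d-b),interpolation=cv2.INTER_AREA)
        w=np.ones_like(m)
        if n=="top":w[:int(proj_bar)-b]=0
        e+=(w*abs(m-M[n])).sum()
    return e
proj_bar=223
best=min((minimize(cost,np.array([s.x[0],s.x[1],0])+F@np.array([-.11,dy,z]),method="Nelder-Mead",options=dict(initial_simplex=np.array([s.x[0],s.x[1],0])+ (F@(np.array([-.11,dy,z])+np.vstack([np.zeros(3),.02*np.eye(3)])).T).T)) for dy in(-.08,-.05,-.02) for z in(.08,.1,.12)),key=lambda r:r.fun)
print("pin",best.x,best.fun,loc(best.x))
E
```

```text
fix [ 0.60389462 -0.02756858 -0.16614441] res [-0.23133661  1.4203458   0.21371249 -0.9161323   0.86699171 -0.51923766
 -0.8493676   0.01502415]
stray [ 0.6426146  -0.01928981  0.117     ] [0.03681765 0.01456832 0.117     ]
c [0.6878919  0.05387246 0.117     ] [0.06937181 0.09421113 0.117     ]
b [0.64342596 0.06017121 0.117     ] [0.02447648 0.09306933 0.117     ]
a [0.59853073 0.06944091 0.117     ] [-0.02133356  0.09478655  0.117     ]
side stray [ 0.6406219  -0.01212609  0.117     ] [0.03366764 0.02130384 0.117     ]
side c [0.68857072 0.0589113  0.117     ] [0.06920795 0.09929285 0.117     ]
side b [0.64412312 0.06637193 0.117     ] [0.02413856 0.09929996 0.117     ]
side a [0.59859702 0.07629086 0.117     ] [-0.02240104  0.10155314  0.117     ]
bar [0.5097744  0.09577233 0.2       ] [-0.11322242  0.10607677  0.2       ]
bar [ 0.46602265 -0.17461178  0.2       ] [-0.11165527 -0.16781979  0.2       ]
barside [0.50932914 0.0970478  0.2       ] [-0.11387249  0.10726104  0.2       ]
grip [ 0.61024161 -0.0971827   0.105     ] [ 0.01777245 -0.06760585  0.105     ]
bk [0.46768663 0.413
[... 1032 characters left out ...]
.......
..............................
..............................
..............................
top 105
......................
......................
......................
.#....................
......................
........######........
.......########....#..
.......########.......
.......########.......
.......########.......
......#########.......
......#########.......
......#########.......
......#########.......
......#########.......
......#########.......
.......########.......
.........###..........
......................
......................
......................
......................
pin [ 0.46596008 -0.06385263  0.09601241] 39.75 [-0.13003445 -0.05859618  0.09601241]
```

```bash
cat >> h.py <<'E'
from scipy.spatial.transform import Rotation as Ro
FIX=np.array([.6039,-.0276,0]);F=Rz(-.1661)
def state():
    o=get_obs();return o["tcp_pos"],Ro.from_euler("xyz",o["tool_rot"]).as_matrix()
def plan(p,R,wps):
    "wps: (target tcp, turn about tool z); prints the shares of each call"
    for t,a in wps:
        t=np.array(t);print(np.round(R.T@(t-p)/.6,3),"turn",round(a/.5,3),"d",round(float(np.linalg.norm(t-p)),3))
        p=t;R=R@Rz(a)
    return p,R
E
python3 - <<'E'
from h import *
p,R=state()
plan(p,R,[((.36,-.33,.405),-.49),((.51,-.17,.405),-.489),((.6425,-.018,.38),0),((.6425,-.018,.257),0)])
E
```

```text
[ 0.319 -0.126 -0.002] turn -0.98 d 0.206
[0.364 0.036 0.   ] turn -0.978 d 0.219
[0.286 0.176 0.042] turn 0.0 d 0.203
[-0.     0.     0.205] turn 0.0 d 0.123
```

Emit:
move_arm(series=[[0, 0, 0, -0.1, 1]])

```text
clock: 0.22
tcp_pos: [0.2168, -0.478, 0.4039]
tool_rot: [-3.14, -0.0, 0.477]
wrist_force: [0.6, -0.1, 0.1]
width: 0.085
grasp_force: 0.0
```

Emit:
move_arm(series=[[0.325, -0.11, 0, -0.88, 1], [0.325, -0.11, 0, -0.88, 1], [0.325, -0.11, 0, -0.88, 1], [0.325, -0.11, 0, -0.88, 1], [0.325, -0.11, 0, -0.88, 1]])

```text
clock: 0.85
tcp_pos: [0.3607, -0.329, 0.4043]
tool_rot: [-3.141, -0.0, 0.919]
wrist_force: [0.1, -0.3, -0.3]
width: 0.0854
grasp_force: 0.0
```

Emit:
move_arm(series=[[0.364, 0.036, 0, -0.978, 1], [0.364, 0.036, 0, -0.978, 1], [0.364, 0.036, 0, -0.978, 1], [0.364, 0.036, 0, -0.978, 1], [0.364, 0.036, 0, -0.978, 1]])

```text
clock: 1.48
tcp_pos: [0.5109, -0.1698, 0.4039]
tool_rot: [-3.14, 0.0, 1.407]
wrist_force: [0.5, -0.1, -0.0]
width: 0.0853
grasp_force: 0.0
```

Run:
```python
from h import *
p,R=state();print(p,get_obs()["tool_rot"],get_obs()["joint_positions"])
plan(p,R,[((.6425,-.018,.38),0),((.6425,-.018,.257),0)])
```

```text
[ 0.51087091 -0.16975091  0.4039067 ] [-3.14035778e+00  4.55630448e-05  1.40680650e+00] [-4.45291511e-01  8.35277184e-02  1.34929861e-01  1.62337216e+00
 -3.86581174e-04  1.28949490e+00]
[0.285 0.175 0.04 ] turn 0.0 d 0.202
[0.    0.    0.205] turn 0.0 d 0.123
```

Emit:
move_arm(series=[[0.285, 0.175, 0.04, 0, 1], [0.285, 0.175, 0.04, 0, 1], [0.285, 0.175, 0.04, 0, 1], [0.285, 0.175, 0.04, 0, 1], [0.285, 0.175, 0.04, 0, 1]])

```text
clock: 2.1
tcp_pos: [0.6419, -0.02, 0.3798]
tool_rot: [-3.14, 0.001, 1.404]
wrist_force: [1.2, 0.1, 0.8]
width: 0.0855
grasp_force: 0.0
```

Emit:
move_arm(series=[[0, 0, 0.1, 0, 1], [0, 0, 0.205, 0, 1], [0, 0, 0.205, 0, 1], [0, 0, 0.205, 0, 1]])

```text
clock: 2.6
tcp_pos: [0.6424, -0.0205, 0.2609]
tool_rot: [3.138, 0.0, 1.403]
wrist_force: [0.4, -0.7, 1.4]
width: 0.0854
grasp_force: 0.0
```

Run:
```python
from h import *
print(state()[0])
cv2.imwrite("pics/s1.png",cv2.resize(read_camera("side")[130:310,200:440,::-1],None,fx=3,fy=3,interpolation=cv2.INTER_CUBIC))
```

```text
[ 0.64240258 -0.02052034  0.26090529]
```

View pics/s1.png

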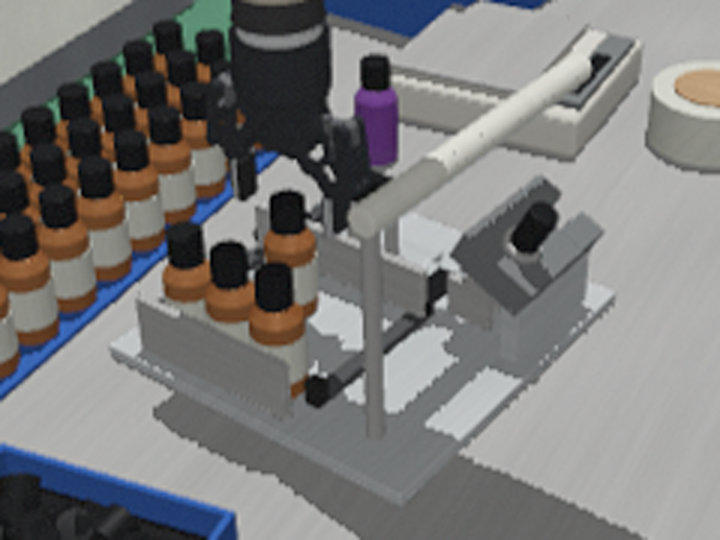

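The open fingers straddle the stray's cap at (288,205), with tips at about (245,190) and (342,225). I'll go 8 mm lower and close.

Emit:
move_arm(series=[[-0.003, 0, 0.01, 0, 1], [-0.003, 0, 0.01, 0, -1], [-0.003, 0, 0.01, 0, -1], [-0.003, 0, 0.01, 0, -1], [-0.003, 0, 0.01, 0, -1]])

```text
clock: 3.28
tcp_pos: [0.6428, -0.0206, 0.2565]
tool_rot: [3.135, -0.0, 1.405]
wrist_force: [-2.5, 0.9, 10.8]
width: 0.0281
grasp_force: 53.9
```

Emit:
move_arm(series=[[0, 0, 0, 0, -1], [0, 0, 0, 0, -1], [0, 0, 0, 0, -1], [0, 0, -0.05, 0, -1], [0, 0, -0.05, 0, -1]])

```text
clock: 3.9
tcp_pos: [0.6427, -0.0206, 0.2845]
tool_rot: [3.136, -0.0, 1.405]
wrist_force: [-0.0, -0.3, -1.9]
width: 0.0279
grasp_force: 61.3
```

Run:
```python
from h import *
p,R=state();print(p)
plan(p,R,[((.6425,-.018,.41),0),((.62,.2,.41),0),((.42,.30,.41),0),((.377,.3275,.41),0),((.377,.3275,.27),0)])
cv2.imwrite("pics/s2.png",cv2.resize(read_camera("side")[130:310,200:440,::-1],None,fx=2,fy=2))
```

```text
[ 0.64265492 -0.02055433  0.28446201]
[ 0.004  0.    -0.209] turn 0.0 d 0.126
[ 0.352 -0.097 -0.   ] turn 0.0 d 0.219
[ 0.109 -0.356 -0.002] turn 0.0 d 0.224
[ 0.033 -0.078 -0.   ] turn 0.0 d 0.051
[-0.    -0.001  0.233] turn 0.0 d 0.14
```

View pics/s2.png

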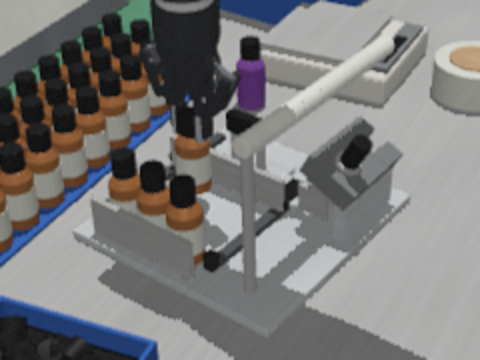

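The stray is gripped by its cap and upright, clear of the plate at (193,160). The row is still standing. Carrying it to the basket.

Emit:
move_arm(series=[[0, 0, -0.1, 0, -1], [0, 0, -0.2, 0, -1], [0, 0, -0.209, 0, -1], [0, 0, -0.209, 0, -1]])

```text
clock: 4.45
tcp_pos: [0.6418, -0.0206, 0.4059]
tool_rot: [-3.141, 0.0, 1.405]
wrist_force: [-0.3, -0.5, -1.5]
width: 0.0277
grasp_force: 62.2
```

Emit:
move_arm(series=[[0.07, -0.02, 0, 0, -1], [0.15, -0.042, 0, 0, -1], [0.23, -0.065, 0, 0, -1], [0.3, -0.084, 0, 0, -1], [0.352, -0.097, 0, 0, -1]])

```text
clock: 5.08
tcp_pos: [0.6183, 0.1993, 0.4025]
tool_rot: [-3.135, 0.002, 1.406]
wrist_force: [0.3, 0.3, -1.1]
width: 0.0276
grasp_force: 62.1
```

Emit:
move_arm(series=[[0.026, -0.08, 0, 0, -1], [0.052, -0.165, 0, 0, -1], [0.08, -0.25, 0, 0, -1], [0.105, -0.32, 0, 0, -1], [0.109, -0.356, 0, 0, -1]])

```text
clock: 5.7
tcp_pos: [0.4169, 0.2979, 0.4036]
tool_rot: [-3.137, 0.004, 1.407]
wrist_force: [1.2, 0.5, -0.9]
width: 0.0278
grasp_force: 62.3
```

Emit:
move_arm(series=[[0.033, -0.078, 0, 0, -1], [0.033, -0.078, 0, 0, -1], [0.033, -0.078, 0.08, 0, -1], [0.033, -0.078, 0.16, 0, -1], [0.033, -0.078, 0.2, 0, -1]])

```text
clock: 6.32
tcp_pos: [0.3759, 0.3227, 0.2818]
tool_rot: [-3.137, 0.006, 1.403]
wrist_force: [-0.2, 0.7, -1.2]
width: 0.0276
grasp_force: 62.4
```

Run:
```python
from h import *
p,R=state();print(p)
plan(p,R,[((.377,.3275,.252),0)])
cv2.imwrite("pics/s3.png",cv2.resize(read_camera("top")[180:320,160:280,::-1],None,fx=3,fy=3))
```

```text
[0.37588569 0.32274325 0.28182655]
[0.008 0.001 0.05 ] turn 0.0 d 0.03
```

View pics/s3.png

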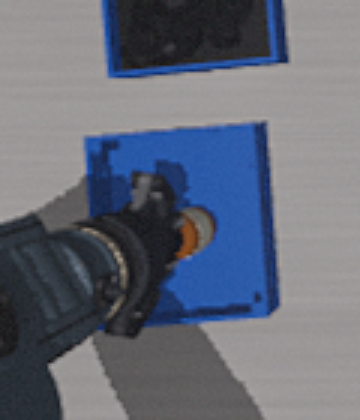

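The bottle hangs inside the empty basket at crop (195,235). Lowering it and releasing.

Emit:
move_arm(series=[[0.004, 0, 0.03, 0, -1], [0.004, 0, 0.045, 0, -1], [0.004, 0, 0.05, 0, -1], [0.004, 0, 0.05, 0, -1]])

```text
clock: 6.88
tcp_pos: [0.3771, 0.3269, 0.2577]
tool_rot: [3.141, -0.001, 1.405]
wrist_force: [0.9, 0.2, -1.2]
width: 0.0282
grasp_force: 62.5
```

Emit:
move_arm(series=[[0, 0, 0.006, 0, -1], [0, 0, 0.012, 0, -1], [0, 0, 0.012, 0, -1]])

```text
clock: 7.25
tcp_pos: [0.3769, 0.3269, 0.2501]
tool_rot: [3.141, -0.001, 1.405]
wrist_force: [0.4, 0.0, -0.8]
width: 0.0277
grasp_force: 62.6
```

Emit:
move_arm(series=[[0, 0, 0.002, 0, -1], [0, 0, 0.002, 0, 0], [0, 0, 0.002, 0, 1], [0, 0, 0.002, 0, 1], [0, 0, 0.002, 0, 1]])

```text
clock: 7.88
tcp_pos: [0.3767, 0.3267, 0.2485]
tool_rot: [-3.141, 0.0, 1.405]
wrist_force: [-0.1, 0.6, -0.5]
width: 0.0857
grasp_force: 0.0
```

Emit:
move_arm(series=[[0, 0, 0, 0, 1], [0, 0, -0.04, 0, 1], [0, 0, -0.12, 0, 1], [0, 0, -0.2, 0, 1], [0, 0, -0.23, 0, 1]])

```text
clock: 8.5
tcp_pos: [0.3773, 0.3271, 0.3907]
tool_rot: [3.137, -0.004, 1.405]
wrist_force: [0.0, -0.3, 0.3]
width: 0.0854
grasp_force: 0.0
```

Run:
```python
from h import *
p,R=state();print(p,get_obs()["joint_positions"])
a=read_camera("side")[250:400,200:440,::-1];b=read_camera("top")[130:280,160:400,::-1]
cv2.imwrite("pics/s4.png",cv2.resize(np.vstack([a,b]),None,fx=2,fy=2))
```

```text
[0.3772721  0.32708773 0.39067372] [ 5.79881004e-01 -2.57539211e-02 -3.12142182e-03  1.58734912e+00
  9.93165254e-06  2.31670310e+00]
```

View pics/s4.png

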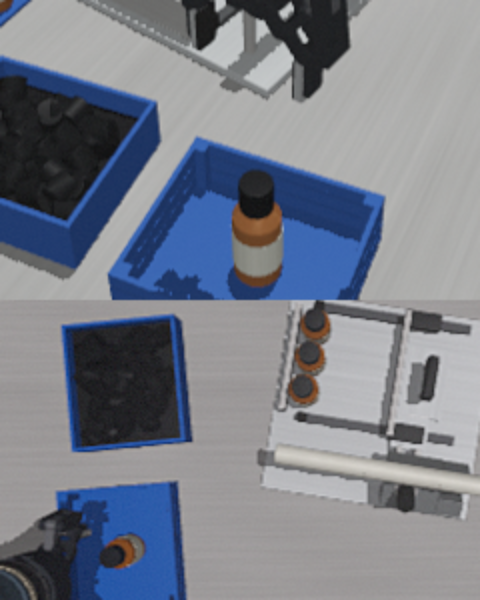

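The stray stands upright in the empty basket (crop (257,230)). Row, rail and pin are unchanged. Next I turn the tool to close along the fixture's y and move to the fixture's azimuth, then test whether tilt arises at the edge of reach, since no row commands tilt directly.

Run:
```python
from h import *
p,R=state()
u=np.array([np.cos(-.166),np.sin(-.166),0])
plan(p,R,[((.44,.20,.45),-.5),((.48,.05,.45),-.5),(.5*u+[0,0,.45],-.5),(.6*u+[0,0,.45],-.07),(.85*u+[0,0,.45],0)])
```

```text
[-0.191  0.138 -0.1  ] turn -1.0 d 0.154
[-0.258 -0.019 -0.001] turn -1.0 d 0.155
[-0.165 -0.149 -0.001] turn -1.0 d 0.133
[-0.166  0.012  0.001] turn -0.14 d 0.1
[-0.417  0.     0.002] turn 0.0 d 0.25
```

Emit:
move_arm(series=[[-0.191, 0.138, -0.1, -1, 1], [-0.191, 0.138, -0.1, -1, 1], [-0.191, 0.138, -0.1, -1, 1], [-0.191, 0.138, -0.1, -1, 1]])

```text
clock: 9.1
tcp_pos: [0.4406, 0.1982, 0.4465]
tool_rot: [3.141, 0.0, 1.9]
wrist_force: [0.0, -0.0, -0.7]
width: 0.0855
grasp_force: 0.0
```

Emit:
move_arm(series=[[-0.258, -0.019, 0, -1, 1], [-0.258, -0.019, 0, -1, 1], [-0.258, -0.019, 0, -1, 1], [-0.258, -0.019, 0, -1, 1]])

```text
clock: 9.6
tcp_pos: [0.4798, 0.0484, 0.4444]
tool_rot: [-3.139, -0.003, 2.4]
wrist_force: [-1.1, 0.7, -0.1]
width: 0.085
grasp_force: 0.0
```

Emit:
move_arm(series=[[-0.165, -0.149, 0, -1, 1], [-0.165, -0.149, 0, -1, 1], [-0.165, -0.149, 0, -1, 1], [-0.165, -0.149, 0, -1, 1]])

```text
clock: 10.1
tcp_pos: [0.4928, -0.0824, 0.4451]
tool_rot: [3.141, -0.003, 2.901]
wrist_force: [-0.3, -0.2, 0.2]
width: 0.0855
grasp_force: 0.0
```

Emit:
move_arm(series=[[-0.166, 0.012, 0, -0.14, 1], [-0.166, 0.012, 0, -0.14, 1], [-0.166, 0.012, 0, -0.14, 1]])

```text
clock: 10.48
tcp_pos: [0.5933, -0.0969, 0.4431]
tool_rot: [3.14, -0.005, 2.974]
wrist_force: [0.1, -0.6, -1.3]
width: 0.085
grasp_force: 0.0
```

Emit:
move_arm(series=[[-0.417, 0, 0, 0, 1], [-0.417, 0, 0, 0, 1], [-0.417, 0, 0, 0, 1], [-0.417, 0, 0, 0, 1], [-0.417, 0, 0, 0, 1]])

```text
clock: 11.1
tcp_pos: [0.7761, -0.1278, 0.4076]
tool_rot: [3.14, 0.032, 2.974]
wrist_force: [1.1, -0.6, -1.5]
width: 0.0858
grasp_force: 0.0
```

Run:
```python
from bench import *
o=get_obs();print(o["tcp_pos"],o["tool_rot"],o["joint_positions"])
```

```text
[ 0.77605332 -0.12777498  0.4075935 ] [3.14041091 0.03164684 2.97446408] [-0.24902822  0.98869145  1.40731388  1.95797456  0.00376633 -0.08185913]
```

Emit:
move_arm(series=[[-0.3, 0, -0.1, 0, 1], [-0.3, 0, -0.1, 0, 1], [-0.3, 0, -0.1, 0, 1], [-0.3, 0, -0.1, 0, 1]])

```text
clock: 11.6
tcp_pos: [0.7924, -0.132, 0.4146]
tool_rot: [-3.139, 0.109, 2.975]
wrist_force: [-0.7, -0.7, -0.5]
width: 0.0852
grasp_force: 0.0
```

Emit:
move_arm(series=[[0.1, 0, 0, 0, 1], [0.1, 0, 0, 0, 1]])

```text
clock: 11.85
tcp_pos: [0.7432, -0.1247, 0.4085]
tool_rot: [-3.139, 0.109, 2.974]
wrist_force: [0.5, -0.5, 1.5]
width: 0.0853
grasp_force: 0.0
```

Run:
```python
from bench import *
o=get_obs();print(o["tcp_pos"],o["tool_rot"],o["joint_positions"])
```

```text
[ 0.74322455 -0.12471272  0.40850025] [-3.1388845   0.10884539  2.97423685] [-0.25645727  0.65097239  0.8659925   1.67715988  0.00696895 -0.08857495]
```

Tilt from the edge of reach persists and goes the right way (pitch 0.109, need 0.489). I'll keep accumulating it.

Emit:
move_arm(series=[[-0.5, 0, -0.5, 0, 1], [-0.5, 0, -0.5, 0, 1], [-0.5, 0, -0.5, 0, 1], [-0.5, 0, -0.5, 0, 1], [-0.5, 0, -0.5, 0, 1]])

```text
clock: 12.48
tcp_pos: [0.7467, -0.1241, 0.5091]
tool_rot: [-3.137, 0.166, 2.975]
wrist_force: [-0.4, -0.7, -0.1]
width: 0.0853
grasp_force: 0.0
```

Emit:
move_arm(series=[[-0.5, 0, -0.2, 0, 1], [-0.5, 0, -0.2, 0, 1], [-0.5, 0, -0.2, 0, 1], [-0.5, 0, -0.2, 0, 1], [-0.5, 0, -0.2, 0, 1]])

```text
clock: 13.1
tcp_pos: [0.7638, -0.1263, 0.5056]
tool_rot: [-3.136, 0.217, 2.975]
wrist_force: [-0.3, -0.6, -0.2]
width: 0.085
grasp_force: 0.0
```

Run:
```python
from bench import *
o=get_obs();print(o["tcp_pos"],o["tool_rot"],o["joint_positions"])
```

```text
[ 0.76379072 -0.12626864  0.50561423] [-3.13627655  0.21720955  2.97535454] [-0.25281524  0.8720558   1.41888992  1.90076024  0.01333852 -0.08454541]
```

Emit:
move_arm(series=[[-0.9, 0, -0.3, 0, 1], [-0.9, 0, -0.3, 0, 1], [-0.9, 0, -0.3, 0, 1], [-0.9, 0, -0.3, 0, 1], [-0.9, 0, -0.3, 0, 1]])

```text
clock: 13.72
tcp_pos: [0.7812, -0.1282, 0.5049]
tool_rot: [-3.135, 0.275, 2.976]
wrist_force: [-0.3, -0.7, 0.7]
width: 0.0857
grasp_force: 0.0
```

Emit:
move_arm(series=[[-0.9, 0, -0.3, 0, 1], [-0.9, 0, -0.3, 0, 1], [-0.9, 0, -0.3, 0, 1], [-0.9, 0, -0.3, 0, 1], [-0.9, 0, -0.3, 0, 1]])

```text
clock: 14.35
tcp_pos: [0.7917, -0.1291, 0.5144]
tool_rot: [-3.133, 0.333, 2.976]
wrist_force: [-0.0, -0.4, -0.1]
width: 0.0854
grasp_force: 0.0
```

Emit:
move_arm(series=[[-0.9, 0, 0.1, 0, 1], [-0.9, 0, 0.1, 0, 1], [-0.9, 0, 0.1, 0, 1], [-0.9, 0, 0.1, 0, 1], [-0.9, 0, 0.1, 0, 1]])

```text
clock: 14.98
tcp_pos: [0.8492, -0.1387, 0.4539]
tool_rot: [-3.132, 0.391, 2.977]
wrist_force: [-0.6, 0.0, -0.1]
width: 0.0856
grasp_force: 0.0
```

Emit:
move_arm(series=[[-0.9, 0, -0.3, 0, 1], [-0.9, 0, -0.3, 0, 1], [-0.9, 0, -0.3, 0, 1], [-0.9, 0, -0.3, 0, 1], [-0.9, 0, -0.3, 0, 1]])

```text
clock: 15.6
tcp_pos: [0.84, -0.136, 0.4978]
tool_rot: [-3.13, 0.454, 2.977]
wrist_force: [0.7, 0.2, -0.2]
width: 0.0855
grasp_force: 0.0
```

Emit:
move_arm(series=[[-0.9, 0, -0.3, 0, 1], [-0.9, 0, -0.3, 0, 1], [-0.9, 0, -0.3, 0, 1]])

```text
clock: 15.98
tcp_pos: [0.8358, -0.1345, 0.5302]
tool_rot: [-3.129, 0.514, 2.978]
wrist_force: [-0.6, -0.6, -0.8]
width: 0.0855
grasp_force: 0.0
```

Run:
```python
from h import *
o=get_obs();p,R=state();print(p,o["tool_rot"],o["joint_positions"]);print(np.round(F.T@R,3))
```

```text
[ 0.83578787 -0.13450884  0.5301891 ] [-3.12897616  0.51374807  2.97829119] [-0.24315563  0.87586661  1.41952169  1.60119084  0.0266263  -0.0695525 ]
[[-0.871  0.003  0.491]
 [-0.002  1.    -0.011]
 [-0.491 -0.011 -0.871]]
```

```bash
cat >> h.py <<'E'
PIN=np.array([.466,-.0639,.096]);ZP=F@[-np.sin(np.radians(28)),0,np.cos(np.radians(28))]
def axis(s):return PIN+ZP*s   # tcp on the pin axis, s from the collar
E
python3 - <<'E'
from h import *
p,R=state();w=lambda *a:FIX+F@np.array(a)
print(axis(.283),axis(.183))
plan(p,R,[(w(0,-.07,.53),0),(w(-.25,-.057,.48),0),(axis(.283),0),(axis(.2),0)])
E
```

```text
[ 0.3349681  -0.04193321  0.34587417] [ 0.38126912 -0.04969533  0.25757941]
[ 0.358 -0.006 -0.201] turn 0.0 d 0.246
[ 0.404  0.021 -0.132] turn 0.0 d 0.255
[ 0.129 -0.     0.184] turn 0.0 d 0.135
[0.003 0.002 0.138] turn 0.0 d 0.083
```

Emit:
move_arm(series=[[0.358, -0.006, -0.201, 0, 1], [0.358, -0.006, -0.201, 0, 1], [0.358, -0.006, -0.201, 0, 1], [0.358, -0.006, -0.201, 0, 1], [0.358, -0.006, -0.201, 0, 1]])

```text
clock: 16.6
tcp_pos: [0.5902, -0.0961, 0.529]
tool_rot: [-3.129, 0.513, 2.978]
wrist_force: [-0.1, -0.8, 0.6]
width: 0.0852
grasp_force: 0.0
```

Emit:
move_arm(series=[[0.404, 0.021, -0.132, 0, 1], [0.404, 0.021, -0.132, 0, 1], [0.404, 0.021, -0.132, 0, 1], [0.404, 0.021, -0.132, 0, 1], [0.404, 0.021, -0.132, 0, 1]])

```text
clock: 17.23
tcp_pos: [0.3448, -0.0414, 0.4788]
tool_rot: [-3.129, 0.514, 2.978]
wrist_force: [0.6, -0.0, -0.0]
width: 0.0856
grasp_force: 0.0
```

Run:
```python
from h import *
p,R=state();o=get_obs();print(p,o["joint_positions"],np.round(F.T@R,3))
plan(p,R,[(axis(.283),0),(axis(.2),0)])
```

```text
[ 0.34483494 -0.04140021  0.47878218] [-0.34512593 -0.71815659 -0.38746539  1.39203272  0.07621148 -0.15858916] [[-0.871  0.004  0.492]
 [-0.002  1.    -0.012]
 [-0.492 -0.011 -0.87 ]]
[ 0.123 -0.001  0.185] turn 0.0 d 0.133
[0.004 0.002 0.138] turn 0.0 d 0.083
```

Emit:
move_arm(series=[[0.123, 0, 0.185, 0, 1], [0.123, 0, 0.185, 0, 1], [0.123, 0, 0.185, 0, 1], [0.123, 0, 0.185, 0, 1]])

```text
clock: 17.73
tcp_pos: [0.3394, -0.0427, 0.3486]
tool_rot: [-3.128, 0.517, 2.979]
wrist_force: [0.7, 0.3, 2.8]
width: 0.0851
grasp_force: 0.0
```

Run:
```python
from h import *
p,R=state();o=get_obs();print(p,o["tool_rot"],o["joint_positions"],np.round(F.T@R,3))
plan(p,R,[(axis(.22),0)])
a=read_camera("side")[130:290,300:460,::-1];b=read_camera("top")[170:330,260:420,::-1]
cv2.imwrite("pics/s5.png",cv2.resize(np.hstack([a,b]),None,fx=2.5,fy=2.5))
```

```text
[ 0.33937661 -0.0426844   0.34863722] [-3.12827316  0.51662143  2.97862951] [-0.3568188  -0.83889642 -0.70931659  1.18958748  0.08216986 -0.16887095] [[-0.869  0.003  0.494]
 [-0.003  1.    -0.012]
 [-0.494 -0.012 -0.869]]
[0.012 0.001 0.105] turn 0.0 d 0.064
```

Run:
```python
from h import *
p,R=state()
g=lambda s:axis(s)-.155*R[:,2]
print(g(.032),get_obs()["wrist_force"]);plan(p,R,[(g(.07),0),(g(.032),0)])
```

```text
[ 0.37497272 -0.04658757  0.25840724] [0.25030702 0.30409899 0.92179739]
[0.027 0.005 0.103] turn 0.0 d 0.064
[0.002 0.001 0.063] turn 0.0 d 0.038
```

Emit:
move_arm(series=[[0.027, 0.005, 0.05, 0, 1], [0.027, 0.005, 0.103, 0, 1], [0.027, 0.005, 0.103, 0, 1]])

```text
clock: 18.2
tcp_pos: [0.3562, -0.0432, 0.2877]
tool_rot: [-3.128, 0.516, 2.979]
wrist_force: [-0.3, 0.6, 0.2]
width: 0.0855
grasp_force: 0.0
```

Emit:
move_arm(series=[[0.002, 0.001, 0.02, 0, 1], [0.002, 0.001, 0.04, 0, 1], [0.002, 0.001, 0.06, 0, 1], [0.002, 0.001, 0.06, 0, 1]])

```text
clock: 18.7
tcp_pos: [0.3708, -0.0452, 0.2505]
tool_rot: [-3.13, 0.509, 2.978]
wrist_force: [-0.8, -0.1, -0.3]
width: 0.0855
grasp_force: 0.0
```

Run:
```python
from h import *
p,R=state()
q=p+.155*R[:,2]-PIN;print(get_obs()["joint_positions"]);print("grasp pt rel pin (perp x, y, s)",q@(F@[.883,0,.469]),q@F[:,1],q@ZP)
cv2.imwrite("pics/s5.png",cv2.resize(np.hstack([read_camera("side")[150:260,310:430,::-1],read_camera("top")[170:280,300:420,::-1]]),None,fx=3.3,fy=3.3,interpolation=cv2.INTER_CUBIC))
```

```text
[-0.32759799 -0.73772394 -0.85727746  0.94613971  0.06784828 -0.14342424]
grasp pt rel pin (perp x, y, s) -0.00993843589799348 0.0010427476142095677 0.026942963272749972
```

View pics/s5.png

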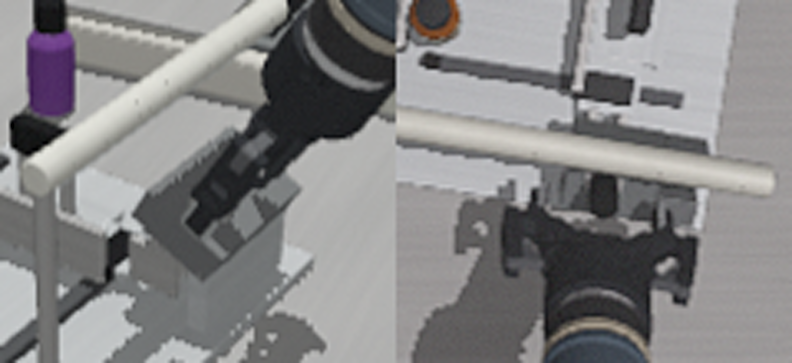

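The picture shows the open fingers either side of the knob (top part, knob at (603,190)), centred in y. The pads sit slightly too far down the slope, so I'll correct that.

```bash
cat >> h.py <<'E'
def rel():
    p,R=state();q=p+.155*R[:,2]-PIN;o=get_obs()
    print("grasp rel pin mm (upslope,y,s)",np.round(1000*np.array([q@(F@[.883,0,.469]),q@F[:,1],q@ZP]),1),"tilt",np.round(np.degrees(np.arctan2(R[:,2]@F[:,0],-R[2,2])),2),"F",np.round(o["wrist_force"],1),o["width"],o["grasp_force"],o["clock"])
E
python3 -c "
from h import *
rel();p,R=state();plan(p,R,[(axis(.032)-.155*R[:,2],0)])"
```

```text
grasp rel pin mm (upslope,y,s) [-8.9  0.9 27.9] tilt 29.29 F [-0.3  0.3  0. ] 0.0852172823719132 0.0 18.8
[-0.015 -0.002 -0.006] turn 0.0 d 0.01
```

Emit:
move_arm(series=[[-0.008, -0.001, -0.006, 0, 1], [-0.015, -0.002, -0.006, 0, 1], [-0.015, -0.002, -0.006, 0, 1]])

```text
clock: 19.18
tcp_pos: [0.3773, -0.0477, 0.2605]
tool_rot: [-3.129, 0.514, 2.978]
wrist_force: [-0.5, -0.0, -0.3]
width: 0.0854
grasp_force: 0.0
```

```bash
python3 -c "
from h import *
rel()"
```

```text
grasp rel pin mm (upslope,y,s) [ 1.5 -0.4 32.6] tilt 29.43 F [-0.5 -0.  -0.3] 0.08540142331475527 0.0 19.175
```

Emit:
move_arm(series=[[0, 0, 0, 0, -1], [0, 0, 0, 0, -1], [0, 0, 0, 0, -1], [0, 0, 0, 0, -1], [0, 0, 0, 0, -1]])

```text
clock: 19.8
tcp_pos: [0.3768, -0.0474, 0.2597]
tool_rot: [-3.129, 0.512, 2.978]
wrist_force: [-1.0, -0.1, 1.6]
width: 0.0225
grasp_force: 58.7
```

```bash
python3 -c "
from h import *
rel();p,R=state();print(R.T@ZP)"
```

```text
grasp rel pin mm (upslope,y,s) [ 0.4 -0.3 32.1] tilt 29.34 F [-1.  -0.1  1.6] 0.022483292913188162 58.69419872760773 19.8
[-0.02329493 -0.01128574 -0.99966493]
```

Emit:
move_arm(series=[[-0.001, 0, -0.02, 0, -1], [-0.0015, -0.001, -0.05, 0, -1], [-0.002, -0.001, -0.08, 0, -1], [-0.002, -0.001, -0.08, 0, -1]])

```text
clock: 20.3
tcp_pos: [0.3547, -0.0438, 0.3039]
tool_rot: [-3.129, 0.515, 2.978]
wrist_force: [-0.2, 0.1, 0.0]
width: 0.0224
grasp_force: 59.2
```

```bash
python3 -c "
from h import *
rel();print(get_obs()['joint_positions'])"
```

```text
grasp rel pin mm (upslope,y,s) [ 1.8 -0.4 81.7] tilt 29.51 F [-0.2  0.1  0. ] 0.02244563823003749 59.201669096946716 20.3
[-0.3414336  -0.80321017 -0.78302944  1.08067883  0.07452229 -0.15535127]
```

Emit:
move_arm(series=[[-0.001, -0.001, -0.04, 0, -1], [-0.002, -0.001, -0.067, 0, -1], [-0.002, -0.001, -0.067, 0, -1], [-0.002, -0.001, -0.067, 0, -1]])

```text
clock: 20.8
tcp_pos: [0.3362, -0.0408, 0.3363]
tool_rot: [-3.129, 0.51, 2.978]
wrist_force: [-0.1, -0.6, -2.5]
width: 0.0222
grasp_force: 59.3
```

Emit:
move_arm(series=[[0, -0.05, 0, 0, -1], [0, -0.1, 0, 0, -1], [0, -0.1, 0, 0, -1], [0, -0.1, 0, 0, -1]])

```text
clock: 21.3
tcp_pos: [0.3261, -0.0999, 0.3371]
tool_rot: [-3.13, 0.51, 2.977]
wrist_force: [0.3, -0.6, -0.2]
width: 0.0223
grasp_force: 59.5
```

Run:
```python
from h import *
rel();p,R=state();z0=.122-.0321
t=PIN-.060*F[:,1]+ZP*.122-.155*R[:,2];plan(p,R,[(t,0),(t-.06*ZP,0)])
cv2.imwrite("pics/s6.png",cv2.resize(np.hstack([read_camera("side")[120:260,310:430,::-1],read_camera("top")[170:310,300:420,::-1]]),None,fx=3.3,fy=3.3,interpolation=cv2.INTER_CUBIC))
```

```text
grasp rel pin mm (upslope,y,s) [-1.000e-01 -6.020e+01  1.199e+02] tilt 29.22 F [ 0.3 -0.6 -0.2] 0.02233547152137438 59.515090584754944 21.3
[-0.     0.    -0.003] turn 0.0 d 0.002
[0.002 0.001 0.1  ] turn 0.0 d 0.06
```

View pics/s6.png

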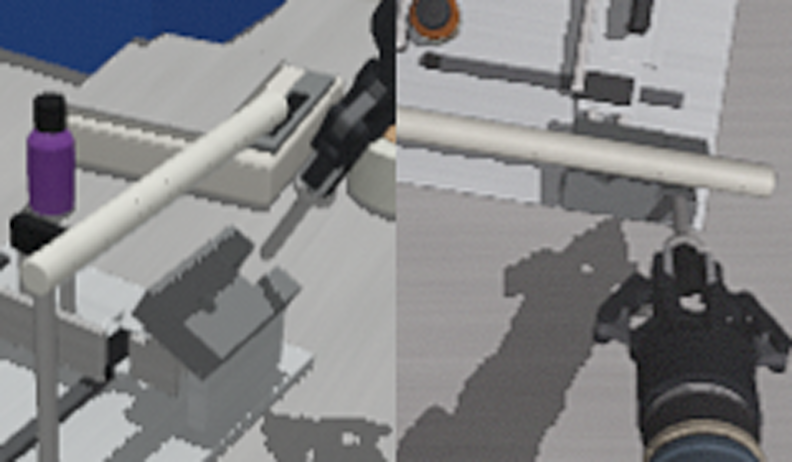

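The pin is out and held, its tip just above the notch at (265,255) in the side part. Lowering along the pin axis.

Emit:
move_arm(series=[[0, 0, 0.03, 0, -1], [0.001, 0.001, 0.06, 0, -1], [0.002, 0.001, 0.09, 0, -1], [0.002, 0.001, 0.1, 0, -1], [0.002, 0.001, 0.1, 0, -1]])

```text
clock: 22.02
tcp_pos: [0.3541, -0.1042, 0.285]
tool_rot: [-3.13, 0.511, 2.979]
wrist_force: [-0.5, 0.6, -1.1]
width: 0.0221
grasp_force: 59.5
```

```bash
python3 -c "
from h import *
rel()"
```

```text
grasp rel pin mm (upslope,y,s) [  0.6 -59.8  60.6] tilt 29.29 F [-0.5  0.6 -1.1] 0.022112057926868874 59.51512634754181 22.025
```

Emit:
move_arm(series=[[0, 0, 0.02, 0, -1], [0.001, 0, 0.036, 0, -1], [0.001, 0, 0.044, 0, -1], [0.001, 0, 0.044, 0, -1]])

```text
clock: 22.52
tcp_pos: [0.3662, -0.107, 0.2614]
tool_rot: [-3.13, 0.511, 2.978]
wrist_force: [-0.7, -0.5, -1.3]
width: 0.0223
grasp_force: 59.5
```

```bash
python3 -c "
from h import *
rel()"
```

```text
grasp rel pin mm (upslope,y,s) [  0.4 -60.7  33.9] tilt 29.26 F [-0.7 -0.5 -1.3] 0.02225505161597147 59.515008330345154 22.525
```

Emit:
move_arm(series=[[0, 0, 0.004, 0, -1], [0, 0, 0.004, 0, -1], [0, 0, 0.004, 0, -1]])

```text
clock: 22.9
tcp_pos: [0.3675, -0.1073, 0.2602]
tool_rot: [-3.129, 0.512, 2.978]
wrist_force: [0.2, -0.4, -1.3]
width: 0.0225
grasp_force: 59.6
```

```bash
python3 -c "
from h import *
rel()"
```

```text
grasp rel pin mm (upslope,y,s) [  1.3 -60.9  32.3] tilt 29.36 F [ 0.2 -0.4 -1.3] 0.022545687752079963 59.56741154193878 22.9
```

Emit:
move_arm(series=[[0, 0, 0.003, 0, -1], [0, 0, 0.003, 0, -1], [0, 0, 0.003, 0, -1]])

```text
clock: 23.28
tcp_pos: [0.3679, -0.1074, 0.2601]
tool_rot: [-3.129, 0.512, 2.978]
wrist_force: [-11.0, 2.8, 8.7]
width: 0.0222
grasp_force: 61.5
```

```bash
python3 -c "
from h import *
rel()"
```

```text
grasp rel pin mm (upslope,y,s) [  1.5 -60.9  32. ] tilt 29.31 F [-11.    2.8   8.7] 0.022209975959009257 61.466288566589355 23.275
```

Seated, with contact at the expected depth. Releasing and backing off along the tool axis.

Emit:
move_arm(series=[[0, 0, -0.001, 0, -0.3], [0, 0, -0.001, 0, 0.3], [0, 0, -0.001, 0, 1], [0, 0, -0.001, 0, 1], [0, 0, -0.001, 0, 1]])

```text
clock: 23.9
tcp_pos: [0.368, -0.1074, 0.2588]
tool_rot: [-3.129, 0.512, 2.978]
wrist_force: [-0.1, -0.1, 0.4]
width: 0.0852
grasp_force: 0.0
```

Emit:
move_arm(series=[[0, 0, -0.05, 0, 1], [0, 0, -0.1, 0, 1], [0, 0, -0.16, 0, 1], [0, 0, -0.2, 0, 1], [0, 0, -0.2, 0, 1]])

```text
clock: 24.52
tcp_pos: [0.3104, -0.0967, 0.366]
tool_rot: [-3.127, 0.517, 2.979]
wrist_force: [0.7, 0.4, 0.6]
width: 0.0856
grasp_force: 0.0
```

Run:
```python
from h import *
rel();print(get_obs()["joint_positions"])
N=PIN-.0605*F[:,1]
z=ZP;x=F@[.883,0,.469];y=F[:,1];t=np.linspace(0,2*np.pi,24)[:,None]
for n in("side","top"):
    im=read_camera(n);cv2.imwrite(f"pics/{n}7.png",im[:,:,::-1])
    uv=proj(n,np.vstack([N+h*z+.012*(np.cos(t)*x+np.sin(t)*y) for h in(.006,.044)]))
    lo=uv.min(0).astype(int)-5;hi=uv.max(0).astype(int)+6
    h=cv2.convexHull((uv-lo).astype(np.int32));m=np.zeros((hi[1]-lo[1],hi[0]-lo[0]),np.uint8);cv2.fillPoly(m,[h],1)
    d=im[lo[1]:hi[1],lo[0]:hi[0]].max(2)<60
    for a,b in zip(m,d):print(''.join(".o-#"[i+2*j] if 0 else {(0,0):'.',(1,0):'o',(0,1):'x',(1,1):'#'}[(int(i),int(j))] for i,j in zip(a,b)))
```

```text
grasp rel pin mm (upslope,y,s) [  0.4 -60.1 153. ] tilt 29.62 F [0.7 0.4 0.6] 0.08555293375678694 0.0 24.525
[-0.59665536 -0.87190224 -0.68443805  1.27633275  0.19538636 -0.38176114]
...........................
...........................
...........................
...........................
...........................
...............oo..........
.............oooooo........
............oooooooo.......
...........oooooo#ooo......
...........ooo######o......
..........oooo#######o.....
.........oooo#########.....
........oooo##########.....
........ooo###########.....
.......oooo##########x.....
......oooo##########x......
......ooo###########x......
.....ooo###########x.......
.....ooo##########x........
.....oo##########x.........
.....ooo#########x.........
......oo########x..........
.......o#######x...........
........oo####x............
............xx.............
...........................
...........................
...........................
...........................
.....................
.....................
.....................
.....................
.....................
........oooo.........
.......oooooo........
.x....oooooooo.......
.....oooo#ooooo......
.....ooo#####oo......
.....oo#######o......
.....o########o......
.....o########o......
.....o########oo.....
.....o#########o.....
.....o#########o.....
.....o#########o.....
.....o#########o.....
.x...o#########o.....
......o########......
.......o######x......
.........####x.......
..........xx.........
.....................
.....................
.....................
.....................
```

The knob's silhouette sits in the notch parallel to the axis, 2-3 mm down the slope as expected in the slot's play, so the pin hangs parked. Before pushing the rail I check that the arm clears the lamp bar, using a quick planar link fit.

Run:
```python
from h import *
D=[([-1.2728,.04874,.09755,1.622],(.2168,-.4779,.4035)),([-.4453,.08353,.13493,1.62337],(.51087,-.16975,.4039)),
([.57988,-.02575,-.00312,1.58735],(.37727,.32709,.39067)),([-.249,.98869,1.40731,1.95797],(.77605,-.12777,.40759)),
([-.25646,.65097,.86599,1.67716],(.74322,-.12471,.4085)),([-.25282,.87206,1.41889,1.90076],(.76379,-.12627,.50561)),
([-.24316,.87587,1.41952,1.60119],(.83579,-.13451,.53019)),([-.34513,-.71816,-.38747,1.39203],(.34483,-.0414,.47878)),
([-.35682,-.8389,-.70932,1.18959],(.33938,-.04268,.34864)),([-.3276,-.73772,-.85728,.94614],(.3708,-.0452,.2505)),([-.34143,-.80321,-.78303,1.08068],(.3547,-.0438,.3039))]
A=[];b=[]
for q,p in D:
    q1,q2,q3,q4=q;f=p[0]*np.cos(q1)+p[1]*np.sin(q1);a=q2-q3;t=a+q4
    s,c=np.sin,np.cos
    A+=[[1,0,s(q2),c(q2),c(a),s(a),c(t)],[0,1,c(q2),-s(q2),-s(a),c(a),-s(t)]];b+=[f,p[2]]
x,_,rk,_=np.linalg.lstsq(np.array(A),np.array(b),rcond=None)
print("r0,z0,L1,L1o,L2,L2o,L3",np.round(x,3),rk,"maxres mm",1000*abs(np.array(A)@x-b).max())
p,R=state()
for gx,gz in((.018,.088),(.035,.088)):
    tip=FIX+F@[gx,-.09,gz];T=tip-.173*R[:,2];W=T-x[6]*R[:,2]
    print("TCP",T,"wrist fix",F.T@(W-FIX))
    # solve planar
    rr=np.hypot(T[0],T[1]);f=np.sqrt(rr**2-.0666**2)
    t=np.pi/2-np.radians(29.5)
    g=lambda v:[x[0]+x[2]*np.sin(v[0])+x[3]*np.cos(v[0])+x[4]*np.cos(v[0]-v[1])+x[5]*np.sin(v[0]-v[1])+x[6]*np.cos(t)-f,x[1]+x[2]*np.cos(v[0])-x[3]*np.sin(v[0])-x[4]*np.sin(v[0]-v[1])+x[5]*np.cos(v[0]-v[1])-x[6]*np.sin(t)-T[2]]
    so=least_squares(g,[.1,-.3],bounds=([-.99,-1.21],[1.94,1.42]));q2,q3=so.x;print(so.x,t-q2+q3,so.cost,"elbow r,z",x[0]+x[2]*np.sin(q2),x[1]+x[2]*np.cos(q2))
```

```text
r0,z0,L1,L1o,L2,L2o,L3 [-0.001  0.225  0.388  0.     0.504  0.022  0.256] 7 maxres mm 0.0996167485637911
TCP [ 0.5235509  -0.10342021  0.23883072] wrist fix [-0.19214672 -0.08519064  0.46218925]
[-0.20828547 -0.54014936] 0.7240603074931727 3.2423538936166936e-17 elbow r,z -0.0811191878112901 0.6048703997636307
TCP [ 0.54031693 -0.10623095  0.23883072] wrist fix [-0.17514672 -0.08519064  0.46218925]
[-0.16080101 -0.49962819] 0.7170970191247881 2.424237830369311e-19 elbow r,z -0.06299099139748843 0.6082543380788201
```

The link fit is accurate (0.1 mm). Wrist and elbow pass well above the bar, with over 20 mm beside it when pushing at the grip's far end. Planning the push.

Run:
```python
from h import *
p,R=state();w=lambda *a:FIX+F@np.array(a)-.173*R[:,2]
p2=p+[0,0,.09]
plan(p,R,[(p2,0),(w(.036,-.118,.28),0),(w(.036,-.118,.13),0),(w(.036,-.118,.086),0),(w(.036,-.08,.086),0),(w(.036,-.0,.086),0)])
```

```text
[-0.073 -0.002 -0.131] turn 0.0 d 0.09
[-0.315  0.002  0.219] turn 0.0 d 0.23
[0.122 0.003 0.218] turn 0.0 d 0.15
[0.036 0.001 0.064] turn 0.0 d 0.044
[-0.     0.063 -0.001] turn 0.0 d 0.038
[-0.     0.133 -0.001] turn 0.0 d 0.08
```

Emit:
move_arm(series=[[-0.073, -0.002, -0.131, 0, -1], [-0.073, -0.002, -0.131, 0, -1], [-0.073, -0.002, -0.131, 0, -1]])

```text
clock: 25.0
tcp_pos: [0.3106, -0.0968, 0.4543]
tool_rot: [-3.128, 0.513, 2.979]
wrist_force: [0.3, 0.1, -0.1]
width: 0.032
grasp_force: 0.0
```

Emit:
move_arm(series=[[-0.315, 0.002, 0.219, 0, -1], [-0.315, 0.002, 0.219, 0, -1], [-0.315, 0.002, 0.219, 0, -1], [-0.315, 0.002, 0.219, 0, -1], [-0.315, 0.002, 0.219, 0, -1]])

```text
clock: 25.62
tcp_pos: [0.5377, -0.1342, 0.4254]
tool_rot: [-3.131, 0.502, 2.978]
wrist_force: [-0.7, 0.0, -0.5]
width: 0.0001
grasp_force: 0.0
```

```bash
cat >> h.py <<'E'
def tip():
    p,R=state();o=get_obs();print("tip fix mm",np.round(1000*F.T@(p+.173*R[:,2]-FIX),1),"F fix",np.round(F.T@o["wrist_force"],1),o["width"],o["clock"])
E
python3 - <<'E'
from h import *
tip();p,R=state();w=lambda *a:FIX+F@np.array(a)-.173*R[:,2]
plan(p,R,[(w(.036,-.118,.13),0),(w(.036,-.118,.086),0)])
# rail grip check: dark blob in the top view on the plate
im=read_camera("top");cv2.imwrite("pics/top8.png",im[:,:,::-1])
for y in(-.12,-.1,-.09,-.08,-.075,-.07,-.065,-.06,-.055,-.05):print(y,[int(im[int(round(v)),int(round(u))].max()) for u,v in proj("top",[FIX+F@[x,y,.105] for x in(-.02,0,.018,.036,.055)])])
E
```

```text
tip fix mm [  35.7 -117.6  273.8] F fix [-0.7 -0.1 -0.5] 0.00010382617313341736 25.625
[0.115 0.001 0.21 ] turn 0.0 d 0.144
[0.035 0.001 0.064] turn 0.0 d 0.044
-0.12 [203, 174, 52, 58, 49]
-0.1 [204, 204, 83, 54, 211]
-0.09 [178, 205, 69, 57, 201]
-0.08 [120, 217, 220, 210, 203]
-0.075 [121, 25, 44, 46, 201]
-0.07 [180, 46, 48, 65, 205]
-0.065 [178, 45, 44, 47, 205]
-0.06 [123, 39, 45, 51, 202]
-0.055 [124, 129, 130, 196, 200]
-0.05 [120, 117, 122, 155, 197]
```

Emit:
move_arm(series=[[0.115, 0.001, 0.21, 0, -1], [0.115, 0.001, 0.21, 0, -1], [0.115, 0.001, 0.21, 0, -1], [0.115, 0.001, 0.21, 0, -1]])

```text
clock: 26.18
tcp_pos: [0.5349, -0.1347, 0.284]
tool_rot: [-3.131, 0.505, 2.977]
wrist_force: [-0.7, -0.6, 0.4]
width: -0.0001
grasp_force: 0.0
```

Emit:
move_arm(series=[[0.018, 0, 0.032, 0, -1], [0.035, 0.001, 0.064, 0, -1], [0.035, 0.001, 0.064, 0, -1]])

```text
clock: 26.55
tcp_pos: [0.5373, -0.1353, 0.2444]
tool_rot: [-3.129, 0.511, 2.978]
wrist_force: [0.1, 0.7, 0.6]
width: -0.0
grasp_force: 0.0
```

```bash
python3 -c "
from h import *
tip()"
```

```text
tip fix mm [  36.8 -119.2   93.6] F fix [-0.1  0.7  0.6] -2.734415559225654e-05 26.55
```

Emit:
move_arm(series=[[0.006, 0, 0.012, 0, -1], [0.006, 0.02, 0.012, 0, -1], [0.006, 0.04, 0.012, 0, -1], [0.006, 0.06, 0.012, 0, -1], [0.006, 0.06, 0.012, 0, -1]])

```text
clock: 27.18
tcp_pos: [0.5447, -0.0989, 0.2363]
tool_rot: [-3.13, 0.513, 2.98]
wrist_force: [0.9, 0.4, -0.0]
width: 0.0002
grasp_force: 0.0
```

```bash
python3 -c "
from h import *
tip()"
```

```text
tip fix mm [ 38.4 -81.8  85.6] F fix [ 0.8  0.5 -0. ] 0.0002482621553671165 27.175
```

Emit:
move_arm(series=[[0, 0.015, 0, 0, -1], [0, 0.03, 0, 0, -1], [0, 0.04, 0, 0, -1], [0, 0.05, 0, 0, -1]])

```text
clock: 27.68
tcp_pos: [0.5497, -0.0703, 0.2358]
tool_rot: [-3.129, 0.513, 2.978]
wrist_force: [-1.4, -3.9, 2.2]
width: 0.0002
grasp_force: 1.9
```

Run:
```python
from h import *
tip()
im=read_camera("top")
for y in np.arange(-.1,.06,.01):print(round(y,3),[int(im[int(round(v)),int(round(u))].max()) for u,v in proj("top",[FIX+F@[x,y,.105] for x in(-.02,-.005,.01,.025,.055)])])
```

```text
tip fix mm [ 38.5 -53.1  85.1] F fix [-0.7 -4.1  2.2] 0.00016500037455303903 27.675
-0.1 [55, 46, 57, 193, 194]
-0.09 [51, 57, 69, 81, 193]
-0.08 [114, 64, 51, 43, 192]
-0.07 [164, 73, 53, 84, 194]
-0.06 [113, 76, 52, 44, 192]
-0.05 [44, 58, 53, 56, 192]
-0.04 [48, 50, 52, 61, 193]
-0.03 [61, 49, 55, 55, 190]
-0.02 [87, 45, 59, 59, 192]
-0.01 [118, 65, 72, 113, 191]
-0.0 [117, 80, 51, 196, 192]
0.01 [107, 105, 184, 183, 186]
0.02 [120, 115, 112, 108, 110]
0.03 [116, 144, 193, 188, 186]
0.04 [169, 189, 191, 186, 188]
0.05 [187, 187, 189, 187, 187]
```

Emit:
move_arm(series=[[0, 0.02, 0, 0, -1], [0, 0.04, 0, 0, -1], [0, 0.055, 0, 0, -1], [0, 0.065, 0, 0, -1]])

```text
clock: 28.22
tcp_pos: [0.5562, -0.0314, 0.2351]
tool_rot: [-3.129, 0.513, 2.979]
wrist_force: [-0.2, -4.1, 1.8]
width: 0.0002
grasp_force: 1.9
```

```bash
python3 -c "
from h import *
tip()"
```

```text
tip fix mm [ 38.4 -13.5  84.4] F fix [ 0.4 -4.   1.8] 0.00016805200181626933 28.225
```

Emit:
move_arm(series=[[0, 0.008, 0, 0, -1], [0, 0.014, 0, 0, -1], [0, 0.018, 0, 0, -1], [0, 0.02, 0, 0, -1]])

```text
clock: 28.72
tcp_pos: [0.558, -0.0202, 0.2348]
tool_rot: [-3.129, 0.512, 2.978]
wrist_force: [-0.9, -3.5, 1.4]
width: 0.0002
grasp_force: 1.6
```

Emit:
move_arm(series=[[0, 0.003, 0, 0, -1], [0, 0.006, 0, 0, -1], [0, 0.006, 0, 0, -1]])

```text
clock: 29.1
tcp_pos: [0.5583, -0.0184, 0.2349]
tool_rot: [-3.124, 0.512, 2.977]
wrist_force: [-1.9, -8.2, 3.1]
width: -0.0003
grasp_force: 4.4
```

```bash
python3 -c "
from h import *
tip()"
```

```text
tip fix mm [38.2 -1.5 84.1] F fix [-0.6 -8.4  3.1] -0.0002515833575214217 29.1
```

Emit:
move_arm(series=[[0, 0.003, 0, 0, -1], [0, 0.005, 0, 0, -1], [0, 0.005, 0, 0, -1]])

```text
clock: 29.48
tcp_pos: [0.5585, -0.0173, 0.2349]
tool_rot: [-3.118, 0.511, 2.975]
wrist_force: [-3.2, -14.7, 3.8]
width: -0.0002
grasp_force: 7.4
```

```bash
python3 -c "
from h import *
tip()"
```

```text
tip fix mm [38.1 -1.5 84.1] F fix [ -0.7 -15.    3.8] -0.00022335991598903315 29.475
```

The tip stays at -1.5 mm while the force rises, so the rail is against its stop, where predicted. Backing off, lifting clear and checking.

Emit:
move_arm(series=[[0, -0.02, 0, 0, -1], [0, -0.06, 0, 0, -1], [0, -0.06, 0, 0, -1]])

```text
clock: 29.85
tcp_pos: [0.5522, -0.0495, 0.234]
tool_rot: [-3.132, 0.509, 2.977]
wrist_force: [-0.1, -0.7, -0.5]
width: 0.0002
grasp_force: 0.0
```

Emit:
move_arm(series=[[-0.1, 0, -0.18, 0, -1], [-0.1, 0, -0.18, 0, -1], [-0.14, 0, -0.25, 0, -1], [-0.14, 0, -0.25, 0, -1], [-0.14, 0, -0.25, 0, -1]])

```text
clock: 30.48
tcp_pos: [0.5528, -0.0464, 0.4063]
tool_rot: [-3.131, 0.51, 2.979]
wrist_force: [-0.8, 0.0, -0.2]
width: -0.0001
grasp_force: 0.0
```

Emit:
move_arm(series=[[0.1, -0.3, -0.1, 0, -1], [0.1, -0.3, -0.1, 0, -1], [0.1, -0.3, -0.1, 0, -1], [0.1, -0.3, -0.1, 0, -1]])

```text
clock: 30.98
tcp_pos: [0.4404, -0.2129, 0.4297]
tool_rot: [-3.132, 0.509, 2.972]
wrist_force: [0.6, -0.4, -0.5]
width: -0.0002
grasp_force: 0.0
```

Run:
```python
from h import *
tip()
im=read_camera("top");s=read_camera("side")
cv2.imwrite("pics/t9.png",im[:,:,::-1]);cv2.imwrite("pics/s9.png",s[:,:,::-1])
def blob(n,a,P,r):
    c=proj(n,P)[0].astype(int);m=a[c[1]-r:c[1]+r,c[0]-r:c[0]+r].max(2)<60
    v,u=np.nonzero(m);return np.array([u.mean()+c[0]-r,v.mean()+c[1]-r]).round(2),m.sum()
z0,z1=cv2.imread("pics/top0.png"),im
for k,P in dict(a=(.5985,.0694,.117),b=(.6434,.0602,.117),c=(.6879,.0539,.117)).items():
    print("row",k,blob("top",z0,P,5),blob("top",z1,P,5), blob("side",cv2.imread("pics/side0.png"),P,6),blob("side",s,P,6))
print("grip expect home",proj("top",FIX+F@[.018,.0224,.105]),blob("top",im,FIX+F@[.018,.0224,.105],13))
c,nn=blob("top",im,FIX+F@[.018,.0224,.105],13);print("grip fix",F.T@(ray("top",c,.1)-FIX))
s7=cv2.imread("pics/side7.png")[:,:,::-1]
N=PIN-.0605*F[:,1]+.025*ZP;print("pin",blob("side",s7,N,16),blob("side",s,N,16))
B=(.377,.327,.11);print("stray cap",blob("side",s,B,14),proj("side",B),blob("top",im,B,14),proj("top",B))
```

```text
tip fix mm [ -46.4 -211.9  278.6] F fix [ 0.7 -0.3 -0.5] -0.00019700490479779767 30.975
row a (array([309.44, 172.58]), np.int64(36)) (array([309.89, 174.22]), np.int64(9)) (array([290.67, 220.59]), np.int64(81)) (array([290.77, 220.16]), np.int64(86))
row b (array([313.28, 154.72]), np.int64(36)) (array([312.7, 153.9]), np.int64(10)) (array([276.17, 214.27]), np.int64(75)) (array([276.17, 214.27]), np.int64(75))
row c (array([316.48, 138.4 ]), np.int64(67)) (array([315.97, 137.7 ]), np.int64(37)) (array([261.11, 207.88]), np.int64(81)) (array([261.13, 207.83]), np.int64(82))
grip expect home [[340.86944028 163.11920294]] (array([341.14, 163.42]), np.int64(57))
grip fix [0.01795976 0.02151524 0.1       ]
pin (array([392.32, 195.05]), np.int64(146)) (array([392.23, 195.14]), np.int64(149))
stray cap (array([327.61, 344.84]), np.int64(302)) [[328.5315451  340.16292997]] (array([215.84, 257.85]), np.int64(102)) [[214.42416789 258.01340577]]
```

```bash
python3 -c "
from bench import *
print(close_job())"
```

```text
the job is handed in; nothing more can be done
None
```

The job is handed in at about 31 s: the stray stands upright in the empty basket, the pin is parked in the notch, and the rail is home at its stop with the row unmoved in the camera check.

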